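# Load the socket foot under a painted panel

### The job

Get the yellow socket foot ready to carry the painted panel: drop the bare metal spacer ring into it first, then the red cushion ring on top, so that both lie flat in one column inside the foot. The blue ring is a spare of another kind: leave it where it lies.

Things in the scene. Friction and masses are not known exactly. Their poses are not given: they have to be found in the camera images.
- foot_in (a point): Centre of the inner floor of the socket foot: a yellow, round, open-topped cup, fixed to the table on a grey disc 88 mm across. The floor is 6 mm above the table; the bore is 59 mm across up to 34 mm above the table, then flares like a funnel to about 79 mm across at the rim, 50 mm above the table (outside 69 mm across, 88 mm at the rim). Its z axis is the axis of the bore, pointing up. It is one of four things that lie in a rough row across the table in any order.
- metal_ring_center (a point): Centre (half-way up, 8 mm above its underside) of the bare grey aluminium spacer ring, lying flat on the table: 52 mm across, 16 mm high, with a 24 mm hole, about 70 g. Its z axis is the ring's axis.
- red_ring_center (a point): Centre (half-way up, 8 mm above its underside) of the red cushion ring, lying flat on the table: 52 mm across, 16 mm high, with a 24 mm hole, about 35 g, firm. Its z axis is the ring's axis.
- blue_ring_center (a point): Centre (half-way up) of the blue ring, same size as the red one, lying flat on the table. To be left alone.
Not all that is in view belongs to the job. Of the things like the part that bears metal_ring_center, leave any that is black, green or turquoise; of the rest the smaller one is meant.

How it is judged:
By the outcome, as a careful person would: the job done as asked, in the order asked, and still so for the second after the job is handed in, with the robot touching nothing.
It also fails if it takes over 54 s, if anything falls off the work surface, if the arm or the gripper's body presses on something with over 40 N, if the wrist force passes 120 N, or if a joint passes its speed limit or range.

### The arm

A 6-joint arm with a two-finger parallel gripper is mounted at the origin on the work surface. World frame = base frame: x ahead of the robot, y to its left, z up, the work surface at z = 0. Lengths are in mm, angles in rad, forces in N, time in s.
With the tool pointing down it reaches from about 275 to 750 mm from the base axis. Payload 10.2 kg.
Tool frame: the origin (TCP) lies at the very end of the fingers, on their centre line; the grasp point (between the pads) lies 19 mm behind it; z points along the fingers, y is the line along which they close (so a half turn about z gives the same grasp; the last joint's range is limited). The gripper opens to 85 mm and grips with 20 to 120 N. Pads are 22 mm wide; open, the fingers measure 114 mm over their backs; the gripper's body (76 mm by 85 mm) begins 54 mm behind the grasp point. The pads swing forward as they close: fully open they stand 13 mm farther back than shut.
Start: joints at [0.886, 0.313, 1.498, -0, 1.331, -0.223], TCP at [233.932, 470.007, 231.294] pointing down, gripper open.
Joint ranges: [-2.94, 2.94], [-0.97, 2.17], [0.19, 2.56], [-1.23, 4.37], [0.02, 3.11], [-2.88, 2.88]. Speed limits (rad/s): [2.39, 2.39, 3.01, 3.14, 3.14, 3.14].

### API

Orientations are given as a unit quaternion [w, x, y, z].
In Python, from rig import ctrl, optics gives the robot as it stands. The module is installed in compiled form; this text tells all that it offers.
- The arm moves only by the shell command python3 -m handwheel 'ROWS' [FORCE]. ROWS is JSON, a list that holds one entry, the list of rows, each a list of 5 numbers: the gripper command: -1 is fully open, 1 is shut, values between are in proportion, then the shift along the world's x, y, z in units of 50 mm (1.0 is 50 mm), then the turn about the world's z in units of 8 degrees (1.0 is 8 degrees). In form: [[[gripper, tx, ty, tz, twist], ...]]. A call has 1 to 10 rows; each row shifts and turns the commanded pose from where the row before left it; what a row does not reach is not made up. A row lasts 1/10 s, in which the tool goes at most 50 mm and 8.59 degrees, less where a joint would pass 70% of its speed; a pose out of reach is approached as far as the arm can. A call is refused whole if a number of a shift passes 1 or a number of a turn 1, either way. A call with a gripper value outside its range is refused whole. The fingers move at their own pace and stop on an object; FORCE is the grip in N (left out, the last holds). Time passes only in rows, so rows that do not move let the fingers close. It gives the time, the measured TCP pose, the force, the opening and the grip force at its end, in the units of the state.
- ctrl.sense(): the state, without advancing time (a new reading comes with each control period).
- optics.capture(name): name is "side" or "top"; returns a dict with "img" (400x640x3 uint8, blue, green, red), "K" (3x3 intrinsics, pixels), "R" (3x3) and "t" (3): a world point X has camera coordinates R X + t. Camera axes: x right, y down, z forward; pixel columns grow to the right and rows downward; lengths in mm; the calibration is good to about 2 mm. A picture is of the moment at which its call begins. There is no depth.
- ctrl.finish_job(): hands the job in; it is judged then, once.
The state is a dict: "time_s": time; "joints": joint angles; "dq": joint speeds; "tau": joint torques, N m; "eef_pos": TCP position; "ee_rot": TCP orientation; "force": force on the tool from outside, world axes, zero at the start; "wrist_torque": the same for the moment, N m; "grip_width": opening from 0.0 (shut) to 1.0 (fully open); "grip_force": force on a finger pad.
Only numpy, scipy, OpenCV 4.12 (cv2) and the standard library are available. Lean on these libraries where they do the work, as an engineer would, in place of code of your own. Each camera call takes 0.05 s, during which the arm holds its last target. There are 200 camera calls.

## Working session

There is one attempt and no reset: what is moved stays moved. The work goes in short steps, Python scripts to look and compute and a shell command to move; the robot and the scene stay as the last step left them, time stands still between calls to the robot, and variables do not carry over. Pictures are saved under pics/ and viewed, at most 10 in all, crops included, and the job is handed in when it is done.

```bash
mkdir -p pics; python3 - <<'E'
from rig import ctrl, optics
import cv2,numpy as np,pickle
for n in("top","side"):
    c=optics.capture(n); cv2.imwrite(f"pics/{n}0.png",c["img"]); pickle.dump(c,open(n+"0.pkl","wb"))
    print(n,c["K"].round(1).tolist(),(-c["R"].T@c["t"]).round(0),c["R"].round(2).tolist())
print(ctrl.sense())
E
```

```text
top [[425.9, 0.0, 319.6], [0.0, 425.9, 190.8], [0.0, 0.0, 1.0]] [393. -42. 960.] [[0.02, -1.0, 0.0], [-0.99, -0.02, -0.12], [0.12, 0.0, -0.99]]
side [[501.4, 0.0, 318.3], [0.0, 501.4, 206.4], [0.0, 0.0, 1.0]] [351. 918. 597.] [[-0.99, -0.15, -0.02], [-0.06, 0.5, -0.87], [0.14, -0.85, -0.5]]
{'time_s': 0.1, 'joints': array([ 8.85581874e-01,  3.13382932e-01,  1.49834408e+00,  1.32285193e-05,
        1.33099710e+00, -2.23424759e-01]), 'dq': array([-1.48890672e-04, -1.63011360e-03, -8.96230411e-04, -2.62918863e-04,
        8.04679749e-05,  7.35513347e-04]), 'tau': array([ 4.14733076e-03, -4.12898576e+01, -2.60136491e+01, -1.17042132e-04,
        3.07333197e-03,  2.45475235e-05]), 'eef_pos': array([233.78958033, 469.82348745, 230.8043994 ]), 'ee_rot': array([-2.54043409e-04,  2.28850210e-01,  9.73461484e-01, -5.05522544e-04]), 'force': array([ 0.75812921,  0.29654241, -0.14962282]), 'wrist_torque': array([ 0.01387764,  0.00088325, -0.02346929]), 'grip_force': 0.0, 'grip_width': 0.9999832907407754}
```

View pics/top0.png

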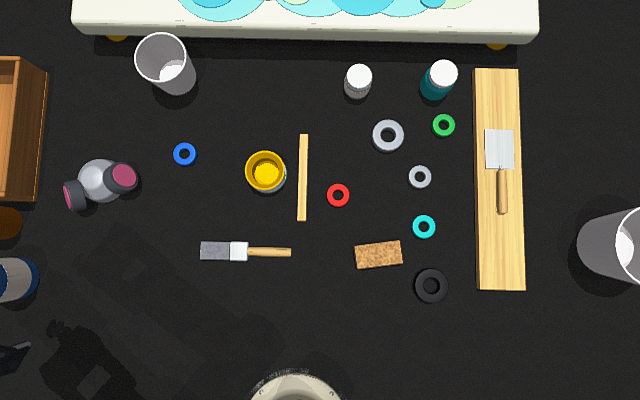

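View pics/side0.png

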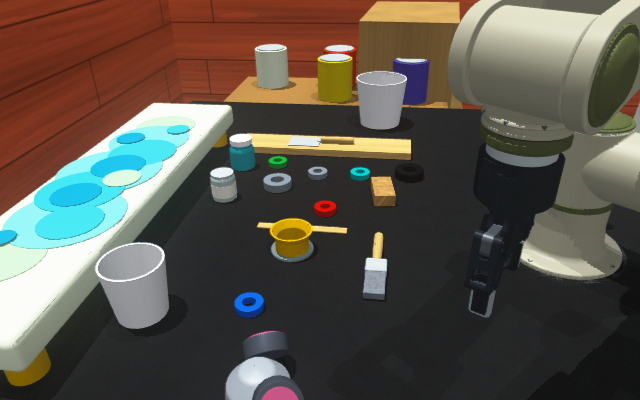

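The top view shows these ring-like things: large grey (388,135), small grey (420,177), green (443,125), turquoise (424,226), black (431,286), red (338,195) and blue (184,154). The foot is at (266,171), with a wooden strip at (302,177). With black, green and turquoise excluded, the smaller of the two grey rings, (420,177), is the one meant. I'll measure it and check it in a crop.

```bash
cat > h.py <<'E'
import cv2,numpy as np
def ray(c,px,z):
    d=c["R"].T@np.linalg.inv(c["K"])@np.array([px[0],px[1],1.]); o=-c["R"].T@c["t"]
    return o+d*(z-o[2])/d[2]
def blob(c,mask,seed,r=60):
    """contour (outer) whose centre is nearest the seed"""
    cs,_=cv2.findContours(mask.astype(np.uint8),cv2.RETR_EXTERNAL,cv2.CHAIN_APPROX_NONE)
    cs=[k for k in cs if len(k)>25]
    return min(cs,key=lambda k:np.hypot(*(np.array(cv2.minEnclosingCircle(k)[0])-seed)))
def circ(c,cnt,z):
    P=np.array([ray(c,p,z)[:2] for p in cnt[:,0]]).astype(np.float32)
    (x,y),a,_=cv2.fitEllipse(P); return np.round([x,y,*a],1)
def masks(im):
    h,s,v=cv2.split(cv2.cvtColor(im,cv2.COLOR_BGR2HSV))
    return dict(red=((h<8)|(h>172))&(s>150)&(v>90),blue=(h>100)&(h<125)&(s>150)&(v>90),
      yellow=(h>18)&(h<32)&(s>170)&(v>70),grey=(s<60)&(v>85))
E
python3 - <<'E'
from h import *; import pickle
seeds=dict(top=dict(red=(338,195),blue=(184,154),yellow=(266,171),grey=(420,177),grey2=(388,135)),
 side=dict(red=(325,208),blue=(249,304),yellow=(292,235),grey=(317,173),grey2=(278,182)))
for n in seeds:
    c=pickle.load(open(n+"0.pkl","rb")); m=masks(c["img"])
    for k,s in seeds[n].items():
        b=blob(c,m[k.rstrip("2")],s); print(n,k,cv2.boundingRect(b),[circ(c,b,z).tolist() for z in((50,) if k=="yellow" else (8,16))])
im=cv2.imread("pics/top0.png")[100:220,340:480]
im2=cv2.imread("pics/side0.png")[145:265,230:370]
cv2.imwrite("pics/crop.png",cv2.resize(np.hstack([im,im2]),None,fx=2.8,fy=2.8,interpolation=cv2.INTER_CUBIC))
E
```

```text
top red (327, 183, 23, 24) [[500.0, -81.0, 50.1, 51.8], [499.1, -80.7, 49.6, 51.3]]
top blue (173, 142, 24, 24) [[586.8, 270.1, 51.2, 52.2], [585.2, 267.5, 50.8, 51.8]]
top yellow (245, 150, 39, 40) [[546.3, 81.3, 84.0, 85.4]]
top grey (409, 165, 22, 23) [[546.2, -265.2, 49.1, 50.8], [544.9, -263.3, 48.7, 50.4]]
top grey2 (372, 119, 32, 32) [[640.9, -193.0, 70.7, 71.8], [638.8, -191.7, 70.1, 71.2]]
side red (314, 200, 23, 17) [[500.0, -83.3, 52.3, 75.3], [497.9, -69.7, 51.6, 74.2]]
side blue (234, 292, 30, 26) [[586.3, 266.0, 52.4, 67.9], [583.1, 274.8, 51.7, 66.9]]
side yellow (269, 218, 44, 39) [[540.8, 102.0, 82.1, 142.7]]
side grey (308, 166, 20, 9) [[548.0, -279.6, 49.6, 51.0], [545.3, -263.3, 49.0, 50.3]]
side grey2 (263, 173, 28, 13) [[645.0, -216.8, 71.6, 72.8], [641.0, -201.4, 70.6, 71.8]]
```

View pics/crop.png

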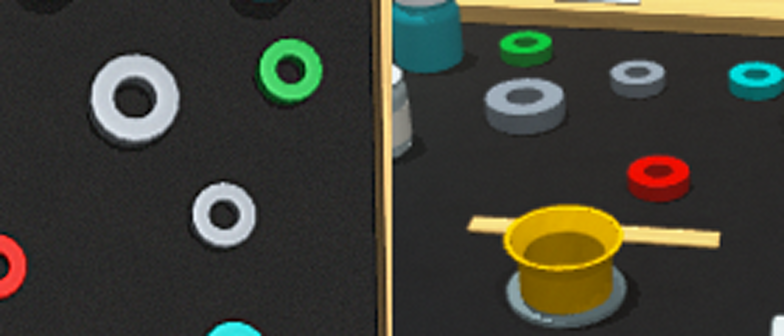

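The crop confirms it: the small grey ring (crop 224,214) is about 50 mm across and the large one about 71 mm, so the small one at world (545,-263) is meant. Heights and sizes agree in both views. Moving above it now.

```bash
R='0'; python3 -m handwheel '[[[-1,0.31,-0.73,0,0],[-1,0.31,-0.73,0,0],[-1,0.31,-0.73,0,0],[-1,0.31,-0.73,0,0],[-1,0.31,-0.73,0,0],[-1,0.31,-0.73,0,0],[-1,0.31,-0.73,0,0],[-1,0.31,-0.73,0,0],[-1,0.31,-0.73,0,0],[-1,0.31,-0.73,0,0]]]' 40
python3 -m handwheel '[[[-1,0.31,-0.73,0,0],[-1,0.31,-0.73,0,0],[-1,0.31,-0.73,-0.3,0],[-1,0.31,-0.73,-0.3,0],[-1,0.31,-0.73,-0.3,0],[-1,0.31,-0.73,-0.3,0],[-1,0.31,-0.73,-0.3,0],[-1,0.31,-0.73,-0.3,0],[-1,0.31,-0.73,-0.3,0],[-1,0.31,-0.73,-0.3,0]]]' 40
```

```text
time_s: 1.1
eef_pos: [389.1, 103.4, 231.2]
ee_rot: [-0.0, 0.229, 0.973, 0.0]
force: [0.3, 1.5, 0.1]
grip_width: 0.998
grip_force: 0.0
time_s: 2.1
eef_pos: [544.2, -261.5, 110.2]
ee_rot: [-0.0, 0.229, 0.973, 0.0]
force: [0.6, 1.1, 0.9]
grip_width: 1.001
grip_force: 0.0
```

```bash
python3 -m handwheel '[[[-1,0.02,-0.07,-0.8,0],[-1,0,0,-0.8,0],[-1,0,0,-0.4,0],[-1,0,0,-0.14,0],[-1,0,0,0,0]]]' 40
python3 -m handwheel '[[[1,0,0,0,0],[1,0,0,0,0],[1,0,0,0,0],[1,0,0,0,0],[1,0,0,0,0],[1,0,0,0,0],[1,0,0,0,0],[1,0,0,0,0]]]' 40
```

```text
time_s: 2.6
eef_pos: [544.7, -263.3, 3.8]
ee_rot: [-0.001, 0.229, 0.973, 0.0]
force: [0.3, -0.8, 0.1]
grip_width: 0.998
grip_force: 0.0
time_s: 3.4
eef_pos: [545.5, -263.9, 6.3]
ee_rot: [0.001, 0.229, 0.973, -0.001]
force: [-2.8, 1.9, 9.3]
grip_width: 0.584
grip_force: 39.8
```

```bash
python3 -m handwheel '[[[1,0,0,0.3,0],[1,0,0,0.8,0],[1,0,0,0.9,0],[1,0,0,0,0]]]' 40
python3 - <<'E'
from rig import optics
import cv2
im=[optics.capture(n)["img"] for n in("side","top")]
cv2.imwrite("pics/g1.png",cv2.resize(im[0][80:220,240:400],None,fx=4,fy=4,interpolation=cv2.INTER_CUBIC))
E
```

```text
time_s: 3.8
eef_pos: [547.5, -265.2, 111.9]
ee_rot: [0.006, 0.229, 0.973, -0.002]
force: [0.7, 0.1, -0.5]
grip_width: 0.584
grip_force: 41.9
```

View pics/g1.png

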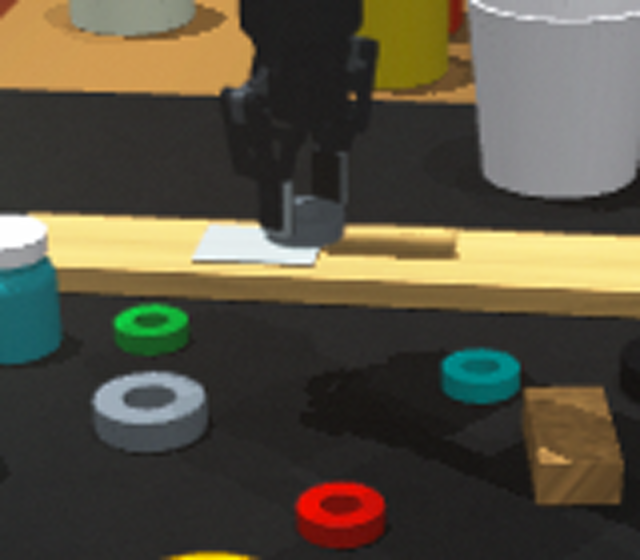

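The ring is held straight, but the fingertips reach almost to its underside. I'll set it down and regrip higher, so it can hang deeper into the funnel.

```bash
python3 -m handwheel '[[[1,0,0,-0.9,0],[1,0,0,-0.8,0],[1,0,0,-0.3,0],[1,0,0,0,0],[1,0,0,0,0]]]' 40
```

```text
time_s: 4.4
eef_pos: [544.7, -263.3, 3.9]
ee_rot: [-0.001, 0.229, 0.973, 0.0]
force: [0.2, -0.7, -0.1]
grip_width: 0.581
grip_force: 57.9
```

```bash
python3 -m handwheel '[[[-0.5,0,0,0,0],[-0.5,0,0,0,0],[-0.5,0,0,0,0],[-0.5,0,0,0.16,0],[-0.5,0,0,0,0],[1,0,0,0,0],[1,0,0,0,0],[1,0,0,0,0],[1,0,0,0,0],[1,0,0,0,0]]]' 40
python3 -m handwheel '[[[1,0,0,0,0],[1,0,0,0.3,0],[1,0,0,0.8,0],[1,0,0,0.8,0],[1,0,0,0,0],[1,0,0,0,0],[1,0,0,0,0]]]' 40
python3 - <<'E'
from rig import optics
import cv2
im=optics.capture("side")["img"]
cv2.imwrite("pics/g2.png",cv2.resize(im[80:220,240:400],None,fx=4,fy=4,interpolation=cv2.INTER_CUBIC))
E
```

```text
time_s: 5.4
eef_pos: [547.2, -265.1, 15.6]
ee_rot: [0.004, 0.229, 0.973, -0.002]
force: [0.4, 0.2, 18.9]
grip_width: -0.002
grip_force: 9.4
time_s: 6.1
eef_pos: [544.3, -263.1, 106.1]
ee_rot: [-0.001, 0.229, 0.973, 0.0]
force: [0.1, -0.0, 0.6]
grip_width: -0.002
grip_force: 0.0
```

View pics/g2.png

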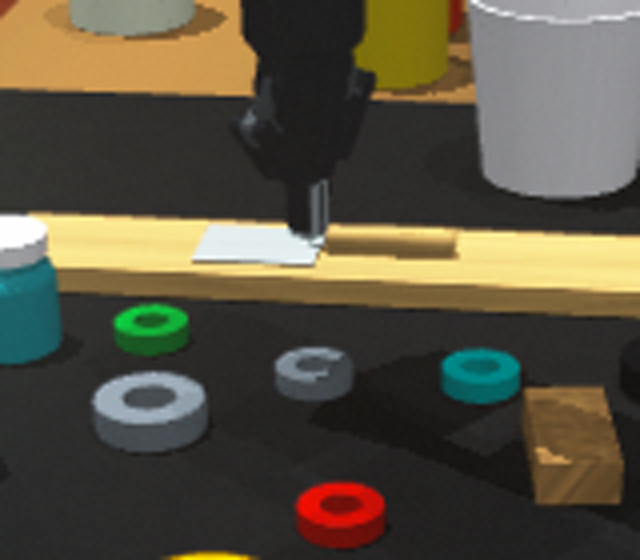

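The first grip was already right: shut tips lie at the TCP, but at ring width they stand several mm higher. At the higher setting they slid over the ring, which still lies flat at crop (314,373), unmoved. I'll repeat the first grip.

```bash
python3 -m handwheel '[[[-1,0,0,0,0],[-1,0,0,0,0],[-1,0,0,0,0],[-1,0,0,0,0],[-1,0,0,-0.9,0],[-1,0,0,-0.8,0],[-1,0,0,-0.36,0],[-1,0,0,0,0]]]' 40
python3 -m handwheel '[[[1,0,0,0,0],[1,0,0,0,0],[1,0,0,0,0],[1,0,0,0,0],[1,0,0,0,0],[1,0,0,0,0],[1,0,0,0,0],[1,0,0,0,0]]]' 40
python3 -m handwheel '[[[1,0,0,0.3,0],[1,0,0,0.8,0],[1,0,0,0.8,0],[1,0,0,0,0],[1,0,0,0,0],[1,0,0,0,0]]]' 40
python3 - <<'E'
from rig import optics,ctrl
from h import *
import pickle
c=optics.capture("top"); m=masks(c["img"]); cv2.imwrite("pics/t2.png",c["img"])
# foot: rim outer and grey disc, fresh look with arm away
b=blob(c,m["yellow"],(266,171)); print(circ(c,b,50), len(b))
h,s,v=cv2.split(cv2.cvtColor(c["img"],cv2.COLOR_BGR2HSV))
inner=(h>18)&(h<35)&(s>170)&(v>215)
b=blob(c,inner,(266,173)); print("bright floor",cv2.boundingRect(b),circ(c,b,6),circ(c,b,34))
cv2.imwrite("pics/foot.png",np.hstack([cv2.resize(c["img"][140:205,235:310],None,fx=5,fy=5,interpolation=cv2.INTER_CUBIC),
 cv2.resize(optics.capture("side")["img"][125:190,270:345],None,fx=5,fy=5,interpolation=cv2.INTER_CUBIC)]))
print(ctrl.sense()["eef_pos"])
E
```

```text
time_s: 6.95
eef_pos: [543.6, -262.5, 1.6]
ee_rot: [-0.002, 0.229, 0.973, 0.001]
force: [-0.2, -0.0, -0.9]
grip_width: 1.002
grip_force: 0.0
time_s: 7.75
eef_pos: [545.8, -264.0, 6.6]
ee_rot: [0.001, 0.229, 0.973, -0.001]
force: [-1.7, 1.7, 7.8]
grip_width: 0.582
grip_force: 39.9
time_s: 8.35
eef_pos: [544.4, -263.1, 98.6]
ee_rot: [-0.001, 0.229, 0.973, 0.0]
force: [-0.4, -0.2, -1.6]
grip_width: 0.577
grip_force: 41.8
[546.3  81.3  84.1  85.4] 111
bright floor (245, 151, 39, 39) [553.2  86.9  87.2  88.1] [548.4  83.1  84.6  85.5]
[ 544.42494376 -263.17117425   98.19706507]
```

View pics/foot.png

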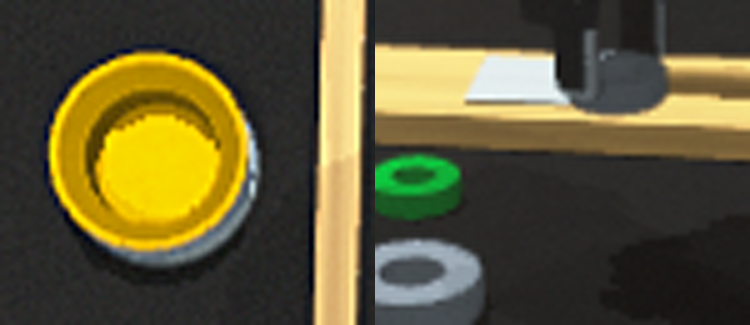

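The foot's rim circle is clear, centred at (265,170) in the top view, which is world (546,81). The ring is held. Carrying it over.

```bash
python3 -m handwheel '[[[1,0.04,0.5,0,0],[1,0,0.8,0,0],[1,0,0.9,0,0],[1,0,0.95,0,0],[1,0,0.95,0,0],[1,0,0.95,0,0],[1,0,0.9,0,0],[1,0,0.7,0,0],[1,0,0.23,0,0],[1,0,0,0,0]]]' 40
python3 -m handwheel '[[[1,0,0,-0.3,0],[1,0,0,-0.3,0],[1,0,0,-0.2,0],[1,0,0,-0.16,0],[1,0,0,0,0],[1,0,0,0,0],[1,0,0,0,0]]]' 40
python3 - <<'E'
from rig import optics,ctrl
from h import *
S=optics.capture("side"); T=optics.capture("top")
cv2.imwrite("pics/over.png",cv2.resize(S["img"][150:280,220:360],None,fx=4,fy=4,interpolation=cv2.INTER_CUBIC))
print(ctrl.sense()["eef_pos"],ctrl.sense()["force"])
E
```

```text
time_s: 9.45
eef_pos: [546.6, 81.5, 98.7]
ee_rot: [-0.001, 0.228, 0.974, -0.0]
force: [0.2, -1.4, -1.5]
grip_width: 0.581
grip_force: 41.9
time_s: 10.15
eef_pos: [547.3, 80.4, 51.9]
ee_rot: [0.001, 0.229, 0.973, 0.0]
force: [-0.2, 0.5, -0.2]
grip_width: 0.582
grip_force: 41.9
[547.21224837  80.4998087   51.80969878] [-0.45207703  0.45026736 -0.23564016]
```

View pics/over.png

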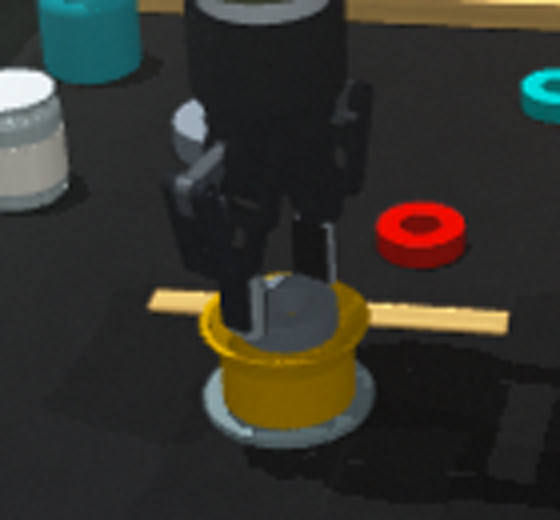

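The ring hangs flat inside the funnel mouth: the ring is about (293,315) in the crop and the rim centre (285,318). I'll lower it slightly and release.

```bash
python3 -m handwheel '[[[1,-0.02,0.01,-0.08,0],[1,0,0,0,0],[1,0,0,0,0],[-0.6,0,0,0,0],[-0.6,0,0,0,0],[-0.6,0,0,0,0],[-0.6,0,0,0,0]]]' 40
python3 -m handwheel '[[[-0.6,0,0,0.6,0],[-0.6,0,0,0.6,0],[-0.6,-0.5,-0.7,0,0],[-0.6,-0.5,-0.7,0,0],[-0.6,-0.5,-0.7,0,0],[-0.6,-0.5,-0.7,0,0],[-0.6,0,0,0,0],[-0.6,0,0,0,0]]]' 40
python3 - <<'E'
from rig import optics,ctrl
from h import *
S=optics.capture("side"); T=optics.capture("top")
f=lambda i:cv2.resize(i,None,fx=5,fy=5,interpolation=cv2.INTER_CUBIC)
cv2.imwrite("pics/in1.png",np.hstack([f(T["img"][140:220,230:310]),f(S["img"][190:270,250:330])]))
m=masks(T["img"]); b=blob(T,m["red"],(338,195)); print("red",[circ(T,b,z) for z in (8,16)])
print(ctrl.sense()["eef_pos"])
E
```

```text
time_s: 10.95
eef_pos: [546.0, 81.0, 47.4]
ee_rot: [0.0, 0.229, 0.973, 0.0]
force: [-1.2, 0.5, 0.2]
grip_width: 0.801
grip_force: 0.0
time_s: 11.75
eef_pos: [446.0, -59.5, 107.6]
ee_rot: [0.0, 0.23, 0.973, 0.0]
force: [0.6, 0.2, -0.5]
grip_width: 0.803
grip_force: 0.0Traceback (most recent call last):
  File "<stdin>", line 6, in <module>
  File "h.py", line 9, in blob
    return min(cs,key=lambda k:np.hypot(*(np.array(cv2.minEnclosingCircle(k)[0])-seed)))
ValueError: min() iterable argument is empty
```

View pics/in1.png

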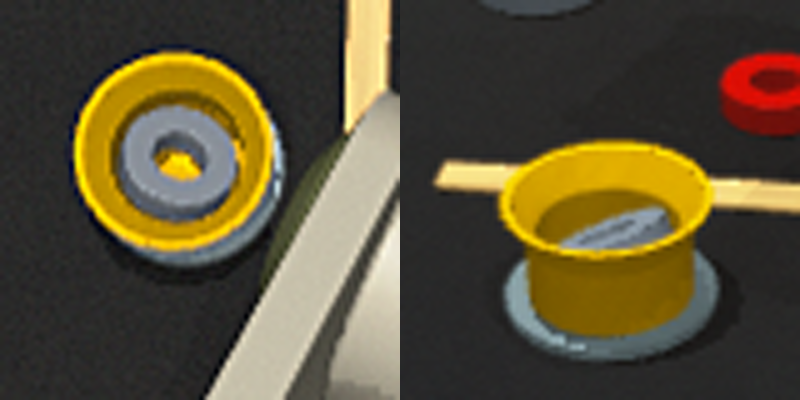

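The ring is in the bore but tilted, with its side towards −x/−y (right in the side view) riding high. I'll tamp that side down with the shut fingers; a flat ring's top should be at z = 22.

```bash
python3 -m handwheel '[[[1,0.47,0.68,0,0],[1,0.47,0.68,0,0],[1,0.47,0.68,0,0],[1,0.47,0.68,0,0],[1,0,0.02,-0.6,0],[1,0,0,-0.4,0],[1,0,0,0,0],[1,0,0,0,0]]]' 40
python3 -m handwheel '[[[1,0,0,-0.1,0],[1,0,0,-0.1,0],[1,0,0,-0.1,0],[1,0,0,-0.1,0],[1,0,0,-0.1,0],[1,0,0,-0.1,0],[1,0,0,-0.05,0],[1,0,0,0,0]]]' 40
```

```text
time_s: 12.65
eef_pos: [540.2, 78.8, 57.7]
ee_rot: [0.0, 0.228, 0.974, 0.0]
force: [0.1, 0.1, 0.0]
grip_width: -0.0
grip_force: 0.0
time_s: 13.45
eef_pos: [539.7, 78.0, 24.4]
ee_rot: [-0.0, 0.229, 0.973, -0.0]
force: [-0.1, -0.2, 0.4]
grip_width: -0.0
grip_force: 0.0
```

```bash
python3 -m handwheel '[[[1,0,0,-0.06,0],[1,0,0,-0.04,0],[1,0,0,0,0],[1,0,0,0,0]]]' 40
python3 - <<'E'
from rig import optics,ctrl
from h import *
S=optics.capture("side")
cv2.imwrite("pics/tamp.png",cv2.resize(S["img"][180:270,240:340],None,fx=5,fy=5,interpolation=cv2.INTER_CUBIC))
E
```

```text
time_s: 13.85
eef_pos: [540.5, 78.0, 21.3]
ee_rot: [0.001, 0.229, 0.973, 0.0]
force: [-4.6, 0.3, 14.8]
grip_width: -0.002
grip_force: 7.4
```

View pics/tamp.png

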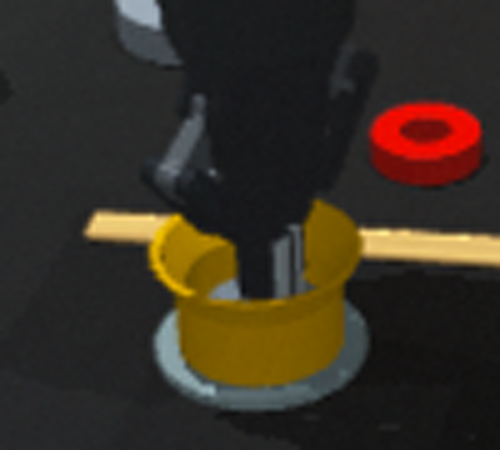

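The fingers met firm resistance at z≈21–22, the height of a flat ring's top, and the ring shows at floor level. I'll go to the red ring and check the metal ring's roundness numerically.

```bash
python3 -m handwheel '[[[1,0,0,0.6,0],[1,0,0,0.9,0],[-1,0,0,0.2,0],[-1,-0.2,-0.8,0,0],[-1,-0.2,-0.8,0,0],[-1,-0.2,-0.8,0,0],[-1,-0.2,-0.78,0,0],[-1,0,0,0,0],[-1,0,0,0,0]]]' 40
python3 - <<'E'
from rig import optics,ctrl
from h import *
S=optics.capture("side"); T=optics.capture("top")
im=T["img"]; cv2.imwrite("pics/chk.png",im); cv2.imwrite("pics/chks.png",S["img"])
h,s,v=cv2.split(cv2.cvtColor(im,cv2.COLOR_BGR2HSV))
g=(s<70)&(v>70); sub=np.zeros_like(g); sub[155:190,250:282]=g[155:190,250:282]
cs,_=cv2.findContours(sub.astype(np.uint8),cv2.RETR_CCOMP,cv2.CHAIN_APPROX_NONE)
for k in cs:
    if len(k)>12: print("metal",cv2.boundingRect(k),circ(T,k,22))
h,s,v=cv2.split(cv2.cvtColor(S["img"],cv2.COLOR_BGR2HSV)); g=(s<70)&(v>70)
print("\n".join("".join(".#"[int(x)] for x in r) for r in g[218:252,265:320:1]))
k=blob(S,masks(S["img"])["red"],(325,208)); print("red side",cv2.boundingRect(k),ctrl.sense()["eef_pos"])
E
```

```text
time_s: 14.8
eef_pos: [499.8, -81.3, 104.6]
ee_rot: [-0.0, 0.23, 0.973, 0.0]
force: [-1.1, 1.1, -0.1]
grip_width: 0.998
grip_force: 0.0
metal (273, 183, 9, 7) [513.4  53.3   7.7  21.3]
metal (254, 162, 24, 23) [543.6  82.1  49.6  50.1]
metal (259, 167, 13, 13) [543.2  82.4  25.7  26.7]
.......................................................
.......................................................
.......................................................
.......................................................
.......................................................
.......................................................
.......................................................
.......................................................
.......................................................
.......................................................
.......................................................
.......................................................
.......................................................
.......................................................
.............................
[... 459 characters left out ...]
....#..........
............................................##.........
.........#..................................###........
........##..................................###........
.......###..................................####.......
.......###..................................####.......
......#####.................................####.......
......#####.................................#####......
......#####.................................#####......
......#####.................................####.......
......#####................................#####.......
......#####................................#####.......
red side (314, 200, 22, 17) [500.02524766 -80.14838991 104.60659677]
```

The metal ring now measures 49.6 × 50.1 mm at z = 22, with its hole concentric, so it lies flat. Next, the red ring.

```bash
python3 -m handwheel '[[[-1,0,0,-0.8,0],[-1,0,0,-0.8,0],[-1,0,0,-0.34,0],[-1,0,0,-0.09,0],[-1,0,0,0,0],[-1,0,0,0,0]]]' 40
python3 -m handwheel '[[[1,0,0,0,0],[1,0,0,0,0],[1,0,0,0,0],[1,0,0,0,0],[1,0,0,0,0],[1,0,0,0,0],[1,0,0,0,0],[1,0,0,0,0]]]' 40
python3 -m handwheel '[[[1,0,0,0.3,0],[1,0,0,0.8,0],[1,0,0,0.8,0],[1,0,0,0,0],[1,0,0,0,0]]]' 40
python3 - <<'E'
from rig import optics,ctrl
from h import *
S=optics.capture("side"); k=blob(S,masks(S["img"])["red"],(325,160)); print(cv2.boundingRect(k),ctrl.sense()["eef_pos"])
E
```

```text
time_s: 15.5
eef_pos: [500.7, -80.8, 4.4]
ee_rot: [0.001, 0.228, 0.974, -0.0]
force: [-0.6, -0.3, 0.3]
grip_width: 1.004
grip_force: 0.0
time_s: 16.3
eef_pos: [500.3, -81.1, 4.5]
ee_rot: [0.001, 0.229, 0.974, -0.0]
force: [-3.6, 1.5, 10.9]
grip_width: 0.583
grip_force: 39.8
time_s: 16.8
eef_pos: [500.1, -81.0, 98.8]
ee_rot: [0.001, 0.229, 0.973, -0.0]
force: [-0.7, -0.1, 0.2]
grip_width: 0.583
grip_force: 41.7
(317, 164, 19, 16) [499.52232474 -80.85207185  97.77709777]
```

```bash
python3 -m handwheel '[[[1,0.2,0.6,0,0],[1,0.24,0.8,0,0],[1,0.24,0.84,0,0],[1,0.14,0.6,0,0],[1,0.1,0.4,0,0],[1,0,0,0,0],[1,0,0,-0.4,0],[1,0,0,-0.4,0],[1,0,0,0,0],[1,0,0,0,0]]]' 40
```

```text
time_s: 17.85
eef_pos: [545.7, 80.4, 58.0]
ee_rot: [-0.001, 0.229, 0.973, -0.0]
force: [-0.7, -0.4, 0.1]
grip_width: 0.578
grip_force: 41.7
```

```bash
python3 -m handwheel '[[[1,0,0.02,-0.16,0],[1,0,0,-0.06,0],[1,0,0,0,0],[1,0,0,0,0],[-0.6,0,0,0,0],[-0.6,0,0,0,0],[-0.6,0,0,0,0],[-0.6,0,0,0.6,0],[-0.6,0,0,0.6,0],[-0.6,0,0,0,0]]]' 40
python3 -m handwheel '[[[-0.6,-0.5,-0.7,0,0],[-0.6,-0.5,-0.7,0,0],[-0.6,-0.5,-0.7,0,0],[-0.6,-0.5,-0.7,0,0],[-0.6,0,0,0,0],[-0.6,0,0,0,0]]]' 40
cat > chk.py <<'E'
from rig import optics,ctrl
from h import *
S=optics.capture("side"); T=optics.capture("top"); cv2.imwrite("pics/cS.png",S["img"]); cv2.imwrite("pics/cT.png",T["img"])
for n,c in(("T",T),("S",S)):
    h,s,v=cv2.split(cv2.cvtColor(c["img"],cv2.COLOR_BGR2HSV)); m=(((h<9)|(h>172))&(s>130)&(v>50))
    a=(slice(145,200),slice(240,295)) if n=="T" else (slice(205,265),slice(255,330))
    z=np.zeros_like(m); z[a]=m[a]
    for k in cv2.findContours(z.astype(np.uint8),cv2.RETR_CCOMP,cv2.CHAIN_APPROX_NONE)[0]:
        if len(k)>12: print(n,cv2.boundingRect(k),circ(c,k,38))
    if n=="S": print("\n".join("".join(".#"[int(x)] for x in r) for r in z[212:245,265:320]))
print(ctrl.sense()["eef_pos"])
E
python3 chk.py
```

```text
time_s: 18.85
eef_pos: [547.9, 82.0, 111.1]
ee_rot: [0.003, 0.229, 0.973, 0.001]
force: [0.6, -0.4, 0.0]
grip_width: 0.799
grip_force: 0.0
time_s: 19.45
eef_pos: [445.8, -58.4, 107.1]
ee_rot: [-0.0, 0.23, 0.973, 0.0]
force: [0.5, 0.1, 0.3]
grip_width: 0.804
grip_force: 0.0
T (253, 160, 24, 24) [544.6  82.2  49.7  51.1]
T (259, 166, 12, 12) [544.1  81.9  24.5  25.4]
S (279, 229, 25, 11) [545.9  80.6  38.8  49.8]
.......................................................
.......................................................
.......................................................
.......................................................
.......................................................
.......................................................
.......................................................
.......................................................
.......................................................
.......................................................
.......................................................
.......................................................
.............
[... 503 characters left out ...]
...########################................
...............########################................
..............#########################................
..............#########################................
...............######################..................
................##################.....................
...................############........................
.......................................................
.......................................................
.......................................................
.......................................................
.......................................................
[446.34891767 -57.39938999 107.14254549]
```

```bash
python3 - <<'E'
import cv2,numpy as np
f=lambda i:cv2.resize(i,None,fx=5,fy=5,interpolation=cv2.INTER_CUBIC)
T=cv2.imread("pics/cT.png");S=cv2.imread("pics/cS.png")
cv2.imwrite("pics/fin.png",np.hstack([f(T[140:220,230:310]),f(S[190:270,250:330])]))
E
```

```text
(no output)
```

View pics/fin.png

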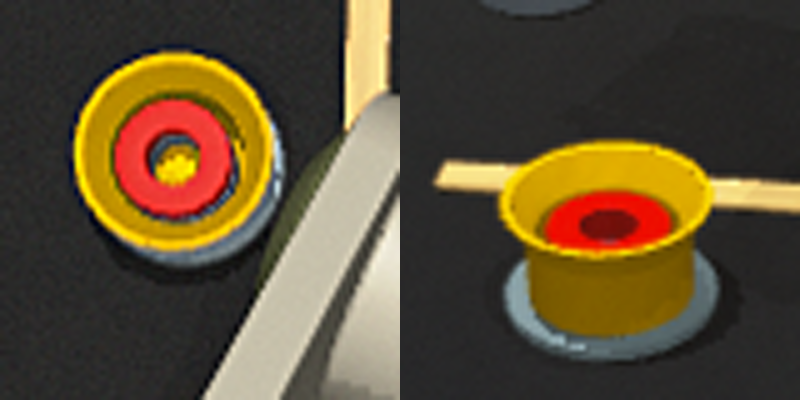

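The red ring, at (173,157) in the top crop and (610,222) in the side crop, lies level in the bore. The metal ring shows through its hole, in line beneath it. The robot is clear, so I'm handing in.

```bash
python3 -c "
from rig import ctrl
print(ctrl.finish_job())"
```

```text
the job is handed in; nothing more can be done
None
```

The metal spacer ring and then the red cushion ring are in the yellow foot; the last pictures show both flat in one column. The blue ring was not touched, and the job was handed in at about 19.5 s.

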